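# Put the spray can back in the stock bay and latch its gate

### The arm

A 6-joint arm with a two-finger parallel gripper is mounted at the origin on the work surface. World frame = base frame: x ahead of the robot, y to its left, z up, the work surface at z = 0. Lengths are in m, angles in rad, forces in N, time in s.
With the tool pointing down it reaches from about 0.35 to 0.775 m from the base axis. Payload 5.5 kg.
Tool frame: the origin (TCP) lies midway between the tips of the shut fingers; the grasp point (between the pads) lies env.grasp_offset behind it (env.grasp_offset is the distance from the TCP to the grasp point, in m); z points along the fingers, y is the line along which they close (so a half turn about z gives the same grasp; the last joint's range is limited). The gripper opens to 85 mm and grips with 20 to 120 N. Pads are 22 mm wide; open, the fingers measure 114 mm over their backs; the gripper's body (76 mm by 85 mm) begins 54 mm behind the grasp point. The pads swing forward as they close: fully open they stand 13 mm farther back than shut.
Start: joints at [1.042, 0.313, 0.046, 1.304, 0, 1.431], TCP at [0.218, 0.532, 0.231] pointing down, gripper open.
Joint ranges: [-2.76, 2.76], [-0.86, 1.69], [-1.03, 1.26], [-2.2, 2.34], [-1.47, 1.5], [-3.14, 3.14]. Speed limits (rad/s): [2.57, 2.57, 3.14, 3.14, 3.14, 3.14].

### API

Orientations are given as a unit quaternion [w, x, y, z].
In Python, from workcell import monitor, viewer, order, env gives the robot as it stands.
- The arm moves only by the tool carry_out, never from a script. Its argument "plan" is a list that holds one entry, the list of rows, each a list of 7 numbers: the turn, a rotation vector about the world's x, y, z in rad, then the shift along the world's x, y, z in mm, then the finger opening in mm, from 0 to 85.4. A call has 1 to 20 rows; each row is the pose to reach, as a shift and turn from the pose commanded when the call began; what a row does not reach only later rows make up. A row lasts 1/10 s, in which the tool goes at most 50 mm and 8.59 degrees, less where a joint would pass 70% of its speed; a pose out of reach is approached as far as the arm can. A call with a gripper value outside its range is refused whole. The fingers move at their own pace and stop on an object; "squeeze" is the grip in N (left out, the last holds). Time passes only in rows, so rows that repeat a pose let the fingers close. It gives the time, the measured TCP pose, the force, the opening and the grip force at its end, in the units of the state.
- monitor.get_state(): the state, without advancing time (a new reading comes with each control period).
- viewer.read_camera(name): name is "side" or "top" or "wrist"; returns the picture (384x512x3 uint8, red, green, blue); there is no depth.
- viewer.calibration(name): a dict with "K" (3x3 intrinsics, pixels), "eye" and "rotation" of the camera in the world. Camera axes: x right, y down, z forward; pixel columns grow to the right and rows downward; lengths in m; the calibration is good to about 2 mm. The wrist camera is an equidistant fisheye: a pixel r from the principal point sees the ray r / f radians off the axis. A picture is of the moment at which its call begins: read the wrist's pose just before it. calibration takes no time and is no camera call; for the wrist camera it gives the pose at the moment of the call.
- order.hand_in(): hands the job in; it is judged then, once.
The state is a dict: "clock": time; "joint_pos": joint angles; "qvel": joint speeds; "tau": joint torques, N m; "tcp_pos": TCP position; "orientation": TCP orientation; "wrist_force": force on the tool from outside, world axes, zero at the start; "ft_torque": the same for the moment, N m; "finger_gap": finger opening in m; "grip_force": force on a finger pad.
Only numpy, scipy, OpenCV 4.12 (cv2) and the standard library are available. Lean on these libraries where they do the work, as an engineer would, in place of code of your own. Each camera call takes 0.05 s, during which the arm holds its last target. There are 200 camera calls.

### The job

Someone left the orange spray can standing in the doorway of the low stock bay. Stand it upright on the floor inside the bay, near the middle, then gently push the green gate shut until its sprung tongue snaps in behind the strike bar and holds it by itself. Never ram the gate (keep your push below 20 N), do not tip the can over, and leave the other things on the shelf where they are.

Things in the scene. Friction and masses are not known exactly. Their poses are not given: they have to be found in the camera images.
- can_center (a point): orange spray can with a white cap, upright, 52 mm diameter and straight up to 122 mm, cap 40 mm diameter above that, 140 mm high in all, about 0.28 kg; this point is on its axis half-way up (70 mm above its underside). Above 85 mm the can stands clear of the gate and the bay walls, so hold it there
- bay: low open-topped sheet-metal bay, fixed to the shelf. Origin on the shelf surface (z = 0) at the middle of its doorway; x runs from the doorway into the bay, y to the left of one looking in, z up. Walls 80 mm high. A yellow sill lip, 14 mm high, crosses the doorway at x = 12 to 18 mm
- bay_middle (a point): middle of the bay's floor inside, 4 mm above the shelf, 92 mm in from the bay's origin; axes as the bay's. Room inside: x = 18 to 156 mm, y = -100 to +90 mm from the bay's origin, less the front right corner (to x = 36 mm, y = -40 mm) where the latch and a rubber buffer sit
- latch_post (a point): right front of the bay's wall beside the doorway, 107 mm to the right (-y) of the bay's origin, 60 mm up. Here a dark strike bracket with an upright 5 mm steel bar is screwed on through slots, so the place where the gate latches differs by up to 24 mm (at the tongue) from bay to bay: it must be felt, not computed
- gate (a joint): angle of the green gate in rad about the upright hinge pin at the left of the doorway; grows as the free end swings out towards the robot; 0 = in the doorway plane, panel along the bay's -y. Panel 12 mm thick, 20 to 80 mm above the shelf, reaching 168 mm from the hinge axis (a lug below the tongue 184 mm). Let go unlatched near shut, it swings back open to about 0.5 rad
- push_plate (a point): middle of the white 36 x 36 mm push plate on the gate's outer face, 130 mm from the hinge axis, 7 mm outside the panel's middle plane, 58 mm above the shelf; x axis points through the gate towards the inside, y to the hinge, z up. Pushed here, the force climbs to about 5 to 10 N as the tongue rides over the bar, drops at the snap, then climbs about 5 N per mm on the rubber buffer
- gate_hinge (a point): point on the gate's hinge axis, 58 mm above the shelf, 85 mm to the left (+y of the bay) of the bay's origin
- tongue (a joint): sprung brass tongue at the gate's free end, in m: 0 fully out (its sloped side faces into the bay), up to 0.013 pressed in. It passes the bar with the gate somewhere between -0.03 and 0.15 rad, springs out behind it, and the buffer then holds the gate back against the bar
- tape_roll: white tape roll lying flat, 90 mm outside diameter, 25 mm high; origin under its centre. Leave it alone
- glasses_case: black case, 75 x 140 x 50 mm; origin under its centre. Leave it alone
- white_jar: white jar, 64 mm diameter, 90 mm high; origin under its centre. Leave it alone
Things that resemble listed ones, but are neither listed nor needed, are in the scene too. Of the things shaped like the part that bears can_center, the orange one is meant.

How it is judged:
By the outcome, as a careful person would: the job done as asked, in the order asked, and still so for the second after the job is handed in, with the robot touching nothing.
It also fails if it takes over 61 s, if anything falls off the work surface, if the arm or the gripper's body presses on something with over 40 N, if the wrist force passes 120 N, or if a joint passes its speed limit or range.

## Working session

There is one attempt and no reset: what is moved stays moved. The work goes in short steps, Python scripts to look and compute and a tool call to move; the robot and the scene stay as the last step left them, time stands still between calls to the robot, and variables do not carry over. Pictures are saved under pics/ and viewed, at most 10 in all, crops included, and the job is handed in when it is done.

Besides the shell and the picture viewer there is one more tool, called after "Call:" as name(argument=value, ...) on one line, values as JSON. carry_out: Moves the arm, as the interface text tells. Its arguments: {"type":"object","properties":{"plan":{"type":"array","items":{"type":"array","items":{"type":"array","items":{"type":"number"}}}},"squeeze":{"type":"number"}},"required":["plan"]}

```bash
mkdir -p pics; python3 - <<'E'
from workcell import monitor, viewer, order, env
import cv2
print(monitor.get_state()); print(env.grasp_offset)
for n in("side","top"):
    print(n,viewer.calibration(n))
    cv2.imwrite(f"pics/{n}0.png",cv2.resize(viewer.read_camera(n)[:,:,::-1],(800,600),interpolation=cv2.INTER_CUBIC))
E
```

```text
{'clock': 0.0, 'joint_pos': array([ 1.04239988e+00,  3.13986245e-01,  4.49704645e-02,  1.30363899e+00,
       -5.67810598e-06,  1.43119136e+00]), 'qvel': array([ 0.00065055, -0.0007912 , -0.00132032,  0.0001032 ,  0.00177714,
       -0.00077234]), 'tau': array([-1.76248395e-03, -4.80630898e+01,  2.98531419e+01,  1.93475210e-02,
       -1.65305073e-04,  3.12825392e-06]), 'tcp_pos': array([0.21770755, 0.5316168 , 0.23041348]), 'orientation': array([-3.01940123e-04,  1.93173608e-01,  9.81164152e-01, -8.78801935e-04]), 'wrist_force': array([-1.30241511,  0.10968495,  0.37876188]), 'ft_torque': array([0.02583178, 0.05841073, 0.0512159 ]), 'grip_force': 0.0, 'finger_gap': 0.08510851790778208}
0.0187
side {'K': array([[464.51863344,   0.        , 257.57060322],
       [  0.        , 464.51863344, 195.42802319],
       [  0.        ,   0.        ,   1.        ]]), 'eye': array([ 0.49206729, -0.78965391,  0.8163302 ]), 'rotation': array([-0.40281053,  0.9148049 , -0.02455151,  0.01651931])}
top {'K': array([[419.64276831,   0.        , 255.25159819],
       [  0.        , 419.64276831, 194.19677681],
       [  0.        ,   0.        ,   1.        ]]), 'eye': array([0.43828711, 0.01793753, 1.09945467]), 'rotation': array([-0.03293011,  0.71488719, -0.6969505 ,  0.04595545])}
```

View pics/top0.png

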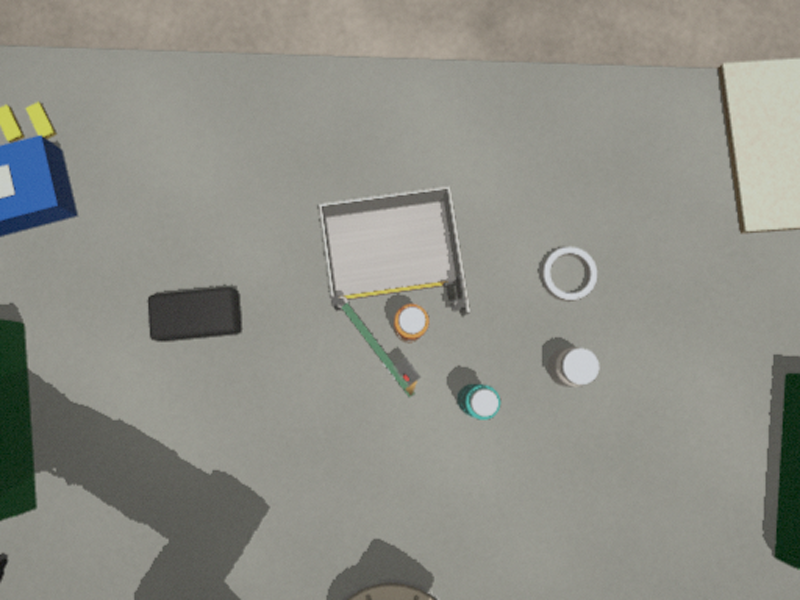

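View pics/side0.png

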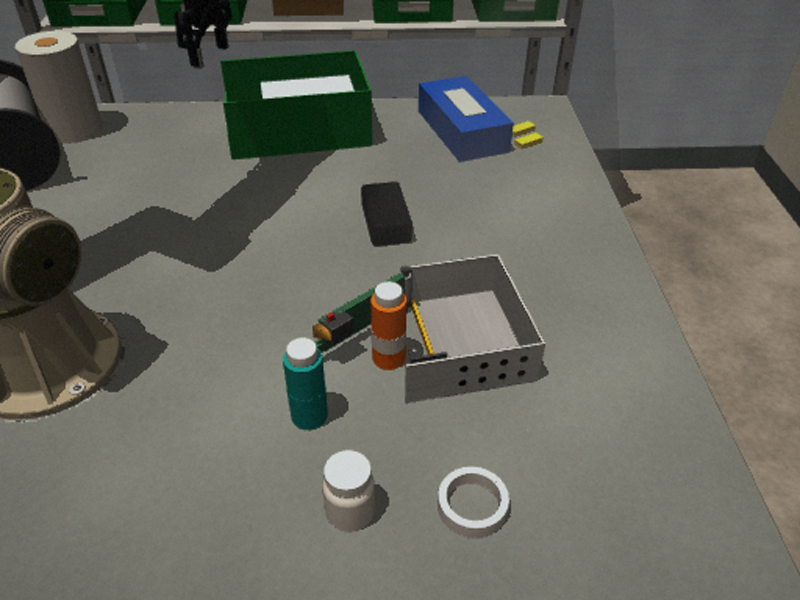

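The orange can's cap is at (411,321) in top and (389,293) in side. The look-alikes are the teal can (top 483,402) and the white jar (top 578,366). Orange is the one meant, so I'll check it in a close crop and measure.

```bash
python3 - <<'E'
from workcell import viewer
import cv2
t=viewer.read_camera("top")[112:262,195:335,::-1]
s=viewer.read_camera("side")[155:285,170:360,::-1]
cv2.imwrite("pics/tc.png",cv2.resize(t,None,fx=4,fy=4,interpolation=cv2.INTER_CUBIC))
cv2.imwrite("pics/sc.png",cv2.resize(s,None,fx=4,fy=4,interpolation=cv2.INTER_CUBIC))
E
```

```text
(no output)
```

View pics/tc.png

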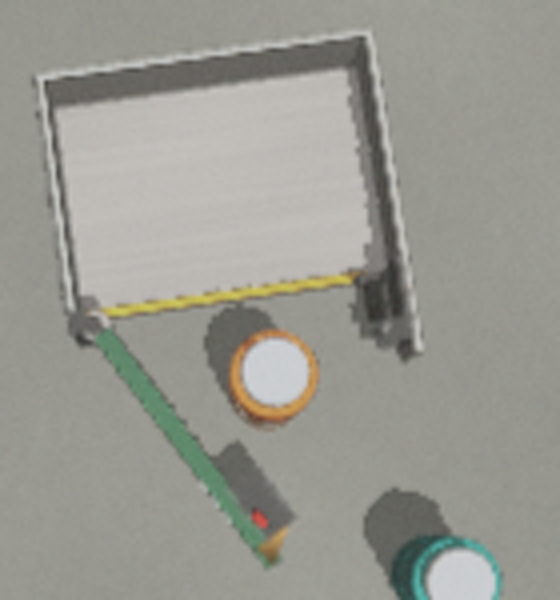

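View pics/sc.png

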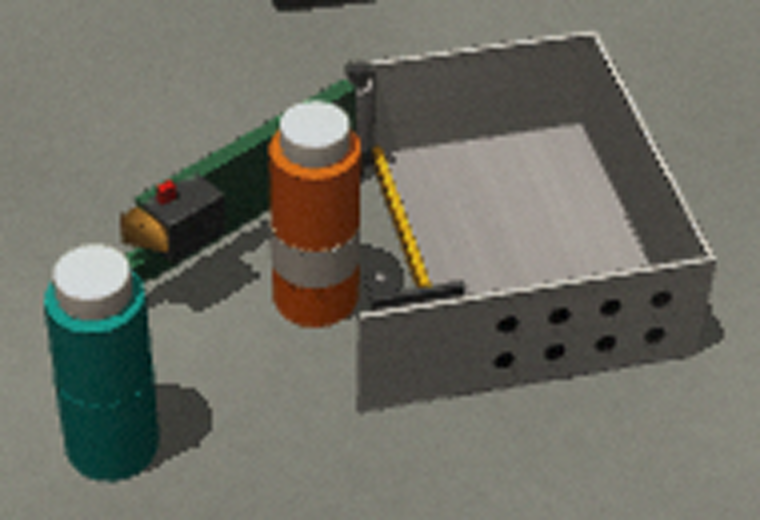

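```bash
cat >h.py <<'E'
import numpy as np
from workcell import viewer
from scipy.spatial.transform import Rotation as R
def rot(c): q=np.array(c["rotation"]); return R.from_quat(np.r_[q[1:],q[0]]).as_matrix()
def px(cam,u,v,z):
    c=viewer.calibration(cam); d=rot(c)@np.linalg.solve(c["K"],[u,v,1.]); e=np.array(c["eye"])
    return (e+d*(z-e[2])/d[2])[:2]
def proj(cam,p):
    c=viewer.calibration(cam); q=c["K"]@(rot(c).T@(np.array(p)-c["eye"])); return q[:2]/q[2]
T=lambda x,y,z:px("top",(x+.5)/4-.5+195,(y+.5)/4-.5+112,z)
S=lambda x,y,z:px("side",(x+.5)/4-.5+170,(y+.5)/4-.5+155,z)
E
python3 - <<'E'
from h import *
np.set_printoptions(precision=4,suppress=True)
print("cap",T(276,373,.14),S(315,125,.14), "teal",T(460,580,.14),"base", S(315,300,0))
P=dict(bl=T(40,78,.08),br=T(369,36,.08),fr=T(416,350,.08),fl=T(75,312,.08),hinge=T(88,324,.085),sl=T(105,315,.014),sr=T(362,278,.014),g0=T(105,335,.08),g1=T(272,562,.08))
for k,v in P.items(): print(k,v)
print("side",dict(bl=S(372,64,.08),br=S(597,36,.08),fr_=S(360,315,.08),brr=S(713,260,.08),sl=S(378,152,.014),sr=S(427,285,.014)))
a=lambda p,q:np.arctan2(*(P[q]-P[p])[::-1])
print([a('fr','br'),a('fl','bl'),a('br','bl')-np.pi/2,a('sr','sl')-np.pi/2,a('g0','g1')])
yaw=np.mean([a('fr','br'),a('br','bl')-np.pi/2,a('sr','sl')-np.pi/2])
c,s=np.cos(yaw),np.sin(yaw); M=np.array([[c,-s],[s,c]])
for k,v in P.items(): print(k,(v-P['hinge'])@M+[0,.085])
print(yaw,[np.linalg.norm(P[i]-P[j]) for i,j in [('bl','br'),('br','fr')]])
E
```

```text
cap [ 0.5219 -0.0183] [ 0.5237 -0.0198] teal [ 0.4068 -0.1253] base [ 0.5233 -0.0201]
bl [0.7069 0.1299]
br [ 0.7397 -0.074 ]
fr [ 0.5435 -0.1059]
fl [0.5613 0.1031]
hinge [0.5536 0.0945]
sl [0.5678 0.0891]
sr [ 0.5967 -0.0779]
g0 [0.5477 0.0843]
g1 [ 0.4129 -0.0206]
side {'bl': array([0.5646, 0.1044]), 'br': array([0.7094, 0.1258]), 'fr_': array([ 0.544 , -0.1077]), 'brr': array([ 0.743 , -0.0757]), 'sl': array([0.569 , 0.0954]), 'sr': array([ 0.5901, -0.0242])}
[np.float64(0.16124859881231232), np.float64(0.18230852150430812), np.float64(0.1599222297394589), np.float64(0.17105377538230293), np.float64(-2.4798445116856866)]
bl [0.157  0.0949]
br [ 0.1561 -0.1116]
fr [-0.0427 -0.1111]
fl [0.009  0.0922]
hinge [0.    0.085]
sl [0.0132 0.0773]
sr [ 0.0144 -0.0922]
g0 [-0.0075  0.0759]
g1 [-0.1576 -0.0057]
0.16407486797802473 [np.float64(0.20651201597675298), np.float64(0.19884137872948116)]
```

Call:
carry_out(plan=[[[0, 0, 0.02, 10, -18, 0, 85], [0, 0, 0.05, 30, -53, -2, 85], [0, 0, 0.1, 52, -94, -5, 85], [0, 0, 0.14, 74, -134, -8, 85], [0, 0, 0.18, 97, -175, -10, 85], [0, 0, 0.22, 120, -217, -12, 85], [0, 0, 0.26, 143, -258, -14, 85], [0, 0, 0.3, 166, -300, -17, 85], [0, 0, 0.34, 188, -341, -19, 85], [0, 0, 0.38, 211, -382, -21, 85], [0, 0, 0.42, 234, -424, -23, 85], [0, 0, 0.46, 257, -465, -26, 85], [0, 0, 0.5, 277, -502, -28, 85], [0, 0, 0.53, 293, -530, -30, 85], [0, 0, 0.55, 302, -546, -31, 85], [0, 0, 0.55, 304.5, -551, -31, 85], [0, 0, 0.55, 304.5, -551, -31, 85], [0, 0, 0.55, 304.5, -551, -31, 85]]])

```text
clock: 2.0
tcp_pos: [0.5219, -0.0181, 0.2003]
orientation: [-0.0, -0.081, 0.997, 0.0]
wrist_force: [-0.8, -0.1, 0.0]
finger_gap: 0.085
grip_force: 0.0
```

```bash
python3 - <<'E'
from h import *
from workcell import monitor
import cv2
s=monitor.get_state(); c=viewer.calibration("wrist")
cv2.imwrite("pics/w1.png",cv2.resize(viewer.read_camera("wrist")[:,:,::-1],(800,600),interpolation=cv2.INTER_CUBIC))
print(s["clock"],s["tcp_pos"],s["orientation"],s["joint_pos"],s["wrist_force"]); print(c)
for p in([.5225,-.0188,.14],[.407,-.125,.14]):
    d=rot(c).T@(np.array(p)-c["eye"]); th=np.arctan2(np.hypot(d[0],d[1]),d[2]); f=c["K"][0,0]
    print(np.array([c["K"][0,2],c["K"][1,2]])+f*th*d[:2]/np.hypot(d[0],d[1]))
E
```

```text
2.0 [ 0.52186744 -0.01806009  0.20028529] [-3.15378848e-04 -8.06568826e-02  9.96741829e-01  3.08230602e-04] [-1.88650553e-01  2.23312015e-01 -1.50661189e-01  1.19759520e+00
  4.26351499e-04 -3.50139918e-01] [-0.82621341 -0.05480474  0.02287864]
{'K': array([[297.31863964,   0.        , 257.31327183],
       [  0.        , 297.31863964, 190.6068887 ],
       [  0.        ,   0.        ,   1.        ]]), 'eye': array([ 0.45648153, -0.03005671,  0.34307242]), 'rotation': array([0.08499031, 0.64216049, 0.75522883, 0.10017963])}
[257.91838483 206.97098886]
[137.29202641  30.06220745]
```

View pics/w1.png

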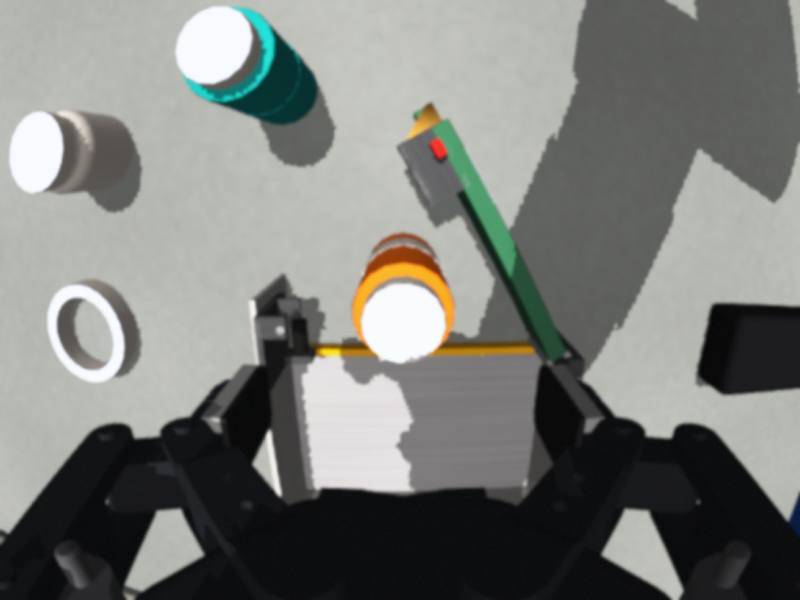

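The picture shows the orange can's cap at (403,321), against a predicted (403,323), so the position is confirmed. Next I descend and grip.

Call:
carry_out(plan=[[[0, 0, 0, 0, 0, -15, 85], [0, 0, 0, 0, -0.5, -40, 85], [0, 0, 0, 0.5, -0.5, -65, 85], [0, 0, 0, 0.5, -0.5, -88, 85], [0, 0, 0, 0.5, -0.5, -102, 85], [0, 0, 0, 0.5, -0.5, -109, 85], [0, 0, 0, 0.5, -0.5, -110, 85], [0, 0, 0, 0.5, -0.5, -110, 70], [0, 0, 0, 0.5, -0.5, -110, 60], [0, 0, 0, 0.5, -0.5, -110, 55], [0, 0, 0, 0.5, -0.5, -110, 50], [0, 0, 0, 0.5, -0.5, -110, 45], [0, 0, 0, 0.5, -0.5, -110, 40], [0, 0, 0, 0.5, -0.5, -110, 40], [0, 0, 0, 0.5, -0.5, -110, 40], [0, 0, 0, 0.5, -0.5, -110, 40]]], squeeze=40)

```text
clock: 3.65
tcp_pos: [0.5237, -0.0191, 0.0914]
orientation: [0.001, -0.081, 0.997, 0.0]
wrist_force: [-0.2, 1.9, 5.8]
finger_gap: 0.0514
grip_force: 41.1
```

Call:
carry_out(plan=[[[0, 0, 0, 0, 0, 8, 40], [0, 0, 0, 0, 0, 25, 40], [0, 0, 0, 0, 0, 38, 40], [0, 0, 0, 5, 2, 40, 40], [0, 0, 0, 20, 7, 40, 40], [0, 0, 0, 40, 13, 40, 40], [0, 0, 0, 60, 20, 40, 40], [0, 0, 0, 80, 26, 40, 40], [0, 0, 0, 100, 33, 40, 40], [0, 0, 0, 118, 39, 40, 40], [0, 0, 0, 130, 43, 40, 40], [0, 0, 0, 133.5, 44, 40, 40], [0, 0, 0, 133.5, 44, 38, 40], [0, 0, 0, 133.5, 44, 30, 40], [0, 0, 0, 133.5, 44, 20, 40], [0, 0, 0, 133.5, 44, 13, 40], [0, 0, 0, 133.5, 44, 9, 40], [0, 0, 0, 133.5, 44, 9, 40]]])

```text
clock: 5.45
tcp_pos: [0.6556, 0.0246, 0.0982]
orientation: [-0.001, -0.08, 0.997, 0.0]
wrist_force: [0.6, -0.1, -3.4]
finger_gap: 0.0507
grip_force: 42.5
```

```bash
python3 - <<'E'
from h import *
import cv2
t=viewer.read_camera("side")[140:280,200:360,::-1]
cv2.imwrite("pics/s2.png",cv2.resize(t,None,fx=4,fy=4,interpolation=cv2.INTER_CUBIC))
E
```

```text
(no output)
```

View pics/s2.png

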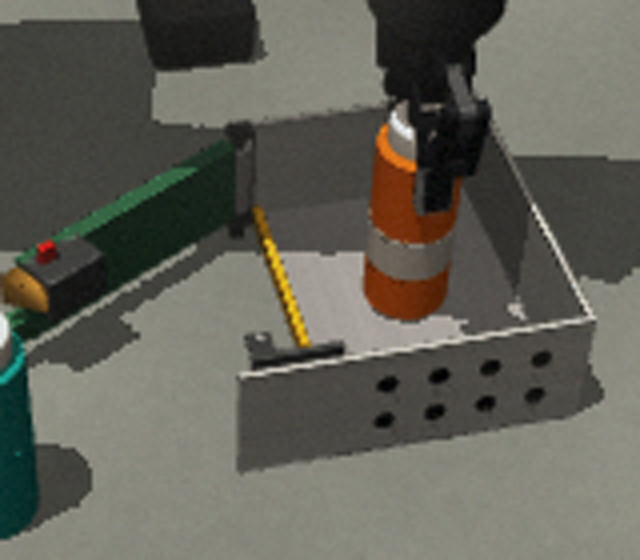

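The can hangs upright over the bay floor, base around (405,310). I'll lower it the last few mm.

Call:
carry_out(plan=[[[0, 0, 0, 0, 0, -1, 40], [0, 0, 0, 0, 0, -2, 40], [0, 0, 0, 0, 0, -2.5, 40], [0, 0, 0, 0, 0, -3, 40]]])

```text
clock: 5.9
tcp_pos: [0.6566, 0.0246, 0.0965]
orientation: [0.0, -0.081, 0.997, 0.0]
wrist_force: [0.3, -0.1, -3.6]
finger_gap: 0.051
grip_force: 42.5
```

Call:
carry_out(plan=[[[0, 0, 0, 0, 0, -0.5, 40], [0, 0, 0, 0, 0, -1, 40], [0, 0, 0, 0, 0, -1, 40]]])

```text
clock: 6.2
tcp_pos: [0.6566, 0.0246, 0.0956]
orientation: [0.0, -0.081, 0.997, 0.0]
wrist_force: [-0.7, -0.1, -1.6]
finger_gap: 0.0509
grip_force: 42.8
```

Call:
carry_out(plan=[[[0, 0, 0, 0, 0, -0.4, 45], [0, 0, 0, 0, 0, -0.4, 53], [0, 0, 0, 0, 0, -0.4, 60], [0, 0, 0, 0, 0, -0.4, 70], [0, 0, 0, 0, 0, -0.4, 85], [0, 0, 0, 0, 0, -0.4, 85], [0, 0, 0, 0, 0, -0.4, 85], [0, 0, 0, 0, 0, -0.4, 85], [0, 0, 0, 0, 0, 10, 85], [0, 0, 0, 0, 0, 30, 85], [0, 0, 0, 0, 0, 60, 85], [0, 0, 0, 0, 0, 90, 85], [0, 0, 0, 0, 0, 105, 85], [0, 0, 0, 0, 0, 110, 85], [0, 0, 0, 0, 0, 110, 85]]])

```text
clock: 7.7
tcp_pos: [0.657, 0.0246, 0.2065]
orientation: [0.001, -0.081, 0.997, -0.0]
wrist_force: [-0.5, -1.1, 0.0]
finger_gap: 0.085
grip_force: 0.0
```

```bash
python3 - <<'E'
from h import *
from workcell import monitor
import cv2
s=monitor.get_state(); print(s["clock"],s["tcp_pos"],s["joint_pos"])
a=viewer.read_camera("side")[120:300,170:360,::-1]
cv2.imwrite("pics/s3.png",cv2.resize(a,None,fx=3,fy=3,interpolation=cv2.INTER_CUBIC))
# push geometry: plate centre, hinge h, angle th; bay yaw
y=.164; h=np.array([.552,.094]); X=np.array([np.cos(y),np.sin(y)]); Y=np.array([-X[1],X[0]])
for th in (1.07,.9,.7,.5,.3,.2,.15,.1,.05,0,-.05):
    u=-np.sin(th)*X-np.cos(th)*Y      # along panel to free end
    n=np.cos(th)*X-np.sin(th)*Y       # into the bay
    p=h+.13*u-.007*n
    print(th,"plate",p.round(4),"push dir",n.round(3), "dir ang",round(y-th,3))
E
```

```text
7.7 [0.65699006 0.0245936  0.20648857] [-8.46162308e-02  4.83186543e-01  2.38754480e-01  1.32436457e+00
  1.04327283e-04 -2.45861478e-01]
1.07 plate [0.4454 0.0193] push dir [ 0.617 -0.787] dir ang -0.906
0.9 plate [0.4595 0.0023] push dir [ 0.741 -0.671] dir ang -0.736
0.7 plate [ 0.4796 -0.0142] push dir [ 0.86  -0.511] dir ang -0.536
0.5 plate [ 0.5025 -0.0264] push dir [ 0.944 -0.33 ] dir ang -0.336
0.3 plate [ 0.5274 -0.0339] push dir [ 0.991 -0.136] dir ang -0.136
0.2 plate [ 0.5403 -0.0357] push dir [ 0.999 -0.036] dir ang -0.036
0.15 plate [ 0.5468 -0.0361] push dir [1.    0.014] dir ang 0.014
0.1 plate [ 0.5533 -0.0362] push dir [0.998 0.064] dir ang 0.064
0.05 plate [ 0.5598 -0.036 ] push dir [0.994 0.114] dir ang 0.114
0 plate [ 0.5663 -0.0354] push dir [0.987 0.163] dir ang 0.164
-0.05 plate [ 0.5728 -0.0345] push dir [0.977 0.212] dir ang 0.214
```

View pics/s3.png

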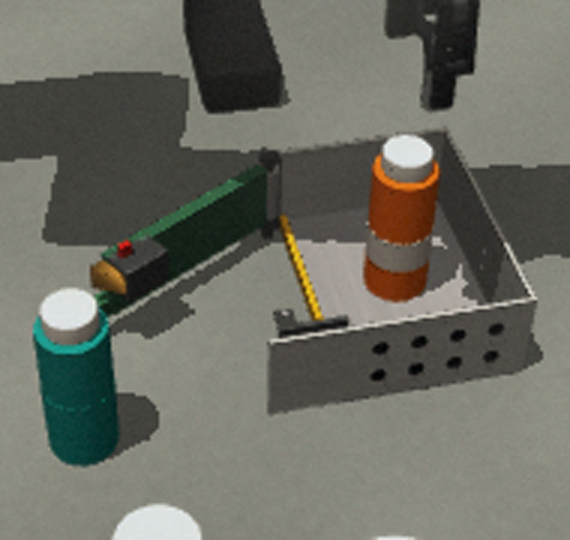

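The can stands upright inside the bay, at (400,220) in the crop. Next I go to the gate's outer side with the fingers shut and turned to face the plate.

Call:
carry_out(plan=[[[0, 0, -0.04, -6, 1, 0, 60], [0, 0, -0.12, -25, 4, 0, 40], [0, 0, -0.22, -52, 9, 0, 20], [0, 0, -0.32, -80, 13, 0, 0], [0, 0, -0.43, -108, 18, 0, 0], [0, 0, -0.54, -136, 23, 0, 0], [0, 0, -0.65, -164, 27, 0, 0], [0, 0, -0.76, -192, 32, 0, 0], [0, 0, -0.87, -218, 36, 0, 0], [0, 0, -0.97, -238, 40, 0, 0], [0, 0, -1.04, -248, 41, -10, 0], [0, 0, -1.07, -250, 41.5, -35, 0], [0, 0, -1.07, -250, 41.5, -65, 0], [0, 0, -1.07, -250, 41.5, -95, 0], [0, 0, -1.07, -250, 41.5, -125, 0], [0, 0, -1.07, -250, 41.5, -148, 0], [0, 0, -1.07, -250, 41.5, -159, 0], [0, 0, -1.07, -250, 41.5, -161, 0], [0, 0, -1.07, -250, 41.5, -161, 0]]])

```text
clock: 9.65
tcp_pos: [0.4055, 0.0661, 0.0436]
orientation: [-0.001, 0.439, 0.899, -0.0]
wrist_force: [-1.0, -0.3, 0.1]
finger_gap: -0.0002
grip_force: 0.0
```

```bash
python3 - <<'E'
from h import *
from workcell import monitor
import cv2
s=monitor.get_state(); p=s["tcp_pos"]; print(s["clock"],p,s["orientation"],s["joint_pos"],s["wrist_force"])
a=viewer.read_camera("wrist")[:,:,::-1]; cv2.imwrite("pics/w4.png",cv2.resize(a,(800,600)))
y=.164; h=np.array([.552,.094]); X=np.array([np.cos(y),np.sin(y)]); Y=np.array([-X[1],X[0]])
for th in np.r_[1.1:.2:-.05,.2:-.06:-.02]:
    u=-np.sin(th)*X-np.cos(th)*Y; n=np.cos(th)*X-np.sin(th)*Y
    q=h+.13*u-.018*n
    print(round(th,2),"turn",round(1.07-th,2),"shift mm",((q-p[:2])*1e3).round(1))
E
```

```text
9.65 [0.40545883 0.06614538 0.04356383] [-1.02649104e-03  4.38925232e-01  8.98522899e-01 -4.33473438e-04] [-3.43068209e-02  1.61327114e-01 -6.56274809e-01  7.55422461e-01
  4.57384012e-05  8.74498083e-01] [-0.96247328 -0.26613254  0.11362364]
1.1 turn -0.03 shift mm [ 31.2 -34.7]
1.05 turn 0.02 shift mm [ 34.5 -40.4]
1.0 turn 0.07 shift mm [ 38.  -45.9]
0.95 turn 0.12 shift mm [ 41.8 -51.3]
0.9 turn 0.17 shift mm [ 45.9 -56.4]
0.85 turn 0.22 shift mm [ 50.3 -61.3]
0.8 turn 0.27 shift mm [ 54.8 -66. ]
0.75 turn 0.32 shift mm [ 59.7 -70.5]
0.7 turn 0.37 shift mm [ 64.7 -74.7]
0.65 turn 0.42 shift mm [ 69.9 -78.7]
0.6 turn 0.47 shift mm [ 75.3 -82.4]
0.55 turn 0.52 shift mm [ 80.9 -85.8]
0.5 turn 0.57 shift mm [ 86.7 -88.9]
0.45 turn 0.62 shift mm [ 92.6 -91.8]
0.4 turn 0.67 shift mm [ 98.6 -94.3]
0.35 turn 0.72 shift mm [104.8 -96.6]
0.3 turn 0.77 shift mm [111.1 -98.5]
0.25 turn 0.82 shift mm [ 117.4 -100.1]
0.2 turn 0.87 shift mm [ 123.9 -101.4]
0.18 turn 0.89 shift mm [ 126.5 -101.8]
0.16 turn 0.91 shift mm [ 129.1 -102.2]
0.14 turn 0.93 shift mm [ 131.7 -102.5]
0.12 turn 0.95 shift mm [ 134.3 -102.8]
0.1 turn 0.97 shift mm [ 136.9 -103. ]
0.08 turn 0.99 shift mm [ 139.5 -103.2]
0.06 turn 1.01 shift mm [ 142.1 -103.3]
0.04 turn 1.03 shift mm [ 144.8 -103.4]
0.02 turn 1.05 shift mm [ 147.4 -103.4]
0.0 turn 1.07 shift mm [ 150.  -103.3]
-0.02 turn 1.09 shift mm [ 152.6 -103.2]
-0.04 turn 1.11 shift mm [ 155.3 -103.1]
```

View pics/w4.png

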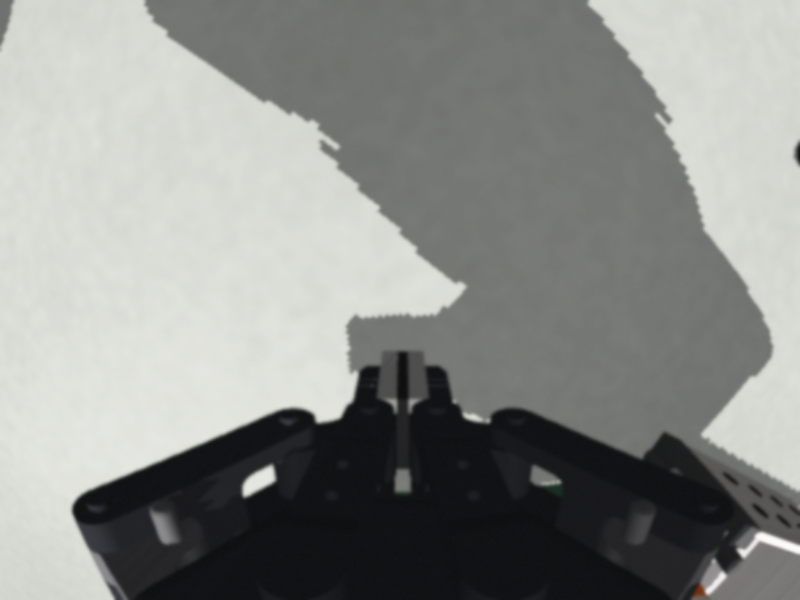

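Call:
carry_out(plan=[[[0, 0, 0, 4, -5, 4, 0], [0, 0, 0, 12, -14, 6, 0], [0, 0, 0, 20, -24, 6, 0], [0, 0, 0, 26, -31, 6, 0], [0, 0, 0, 31, -35, 6, 0], [0, 0, 0, 33, -38, 6, 0], [0, 0, 0.02, 34.5, -40.5, 6, 0], [0, 0, 0.04, 36, -43, 6, 0], [0, 0, 0.07, 38, -46, 6, 0], [0, 0, 0.095, 40, -48.5, 6, 0], [0, 0, 0.12, 42, -51, 6, 0], [0, 0, 0.145, 44, -54, 6, 0], [0, 0, 0.17, 46, -56.5, 6, 0]]])

```text
clock: 11.0
tcp_pos: [0.4523, 0.0096, 0.0502]
orientation: [-0.0, 0.36, 0.933, 0.0]
wrist_force: [-1.2, -0.4, 0.1]
finger_gap: -0.0002
grip_force: 0.3
```

Call:
carry_out(plan=[[[0, 0, 0.03, 2, -2.5, 0, 0], [0, 0, 0.05, 4.5, -5, 0, 0], [0, 0, 0.1, 9, -9.5, 0, 0], [0, 0, 0.15, 13.5, -14, 0, 0], [0, 0, 0.2, 18.5, -18, 0, 0], [0, 0, 0.25, 24, -22, 0, 0], [0, 0, 0.3, 29.5, -26, 0, 0], [0, 0, 0.35, 35, -29.5, 0, 0], [0, 0, 0.4, 40.5, -32.5, 0, 0], [0, 0, 0.45, 46.5, -35.5, 0, 0], [0, 0, 0.5, 52.5, -38, 0, 0], [0, 0, 0.55, 58.5, -40, 0, 0], [0, 0, 0.58, 62, -41, 0, 0], [0, 0, 0.6, 65, -42, 0, 0]]])

```text
clock: 12.4
tcp_pos: [0.5173, -0.0326, 0.0501]
orientation: [-0.0, 0.069, 0.998, -0.0]
wrist_force: [-1.4, 0.7, -0.3]
finger_gap: -0.0001
grip_force: 0.7
```

```bash
python3 - <<'E'
from h import *
from workcell import monitor
import cv2
s=monitor.get_state(); print(s["clock"],s["tcp_pos"],s["wrist_force"])
a=viewer.read_camera("side")[120:300,150:360,::-1]
cv2.imwrite("pics/s5.png",cv2.resize(a,None,fx=3,fy=3,interpolation=cv2.INTER_CUBIC))
E
```

```text
12.4 [ 0.51731384 -0.03259532  0.05013057] [-1.41711003  0.65946518 -0.3140078 ]
```

View pics/s5.png

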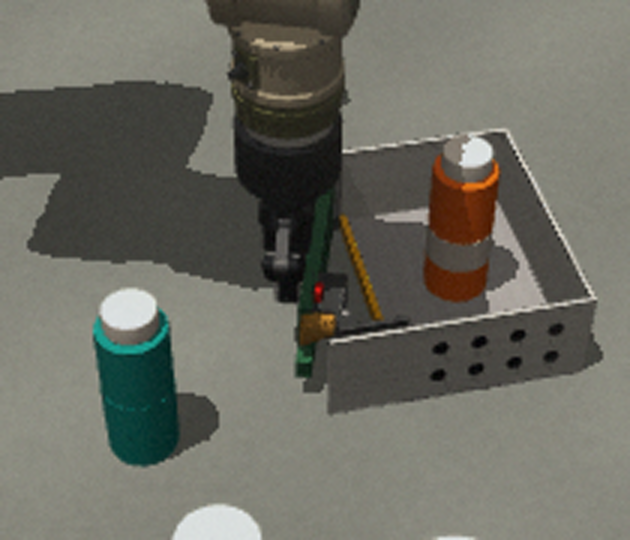

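The gate followed to about 0.3 rad, with the tongue at (320,325) just short of the bar. Now I'll push slowly and watch the force.

Call:
carry_out(plan=[[[0, 0, 0.01, 2, -0.5, 0, 0], [0, 0, 0.03, 4, -1, 0, 0], [0, 0, 0.05, 6.5, -1.7, 0, 0], [0, 0, 0.07, 9, -2.2, 0, 0], [0, 0, 0.09, 11, -2.6, 0, 0], [0, 0, 0.1, 12.5, -3, 0, 0], [0, 0, 0.11, 13.5, -3.1, 0, 0], [0, 0, 0.12, 14.5, -3.2, 0, 0], [0, 0, 0.125, 15.5, -3.3, 0, 0]]])

```text
clock: 13.35
tcp_pos: [0.5321, -0.0358, 0.0503]
orientation: [-0.001, 0.007, 1.0, -0.0]
wrist_force: [-4.8, -1.6, 1.8]
finger_gap: 0.0001
grip_force: 2.5
```

Call:
carry_out(plan=[[[0, 0, 0.005, 0.7, -0.1, 0, 0], [0, 0, 0.01, 1.4, -0.2, 0, 0], [0, 0, 0.016, 2.1, -0.3, 0, 0], [0, 0, 0.02, 2.7, -0.4, 0, 0]]])

```text
clock: 13.75
tcp_pos: [0.5344, -0.0362, 0.0502]
orientation: [-0.001, -0.003, 1.0, -0.0]
wrist_force: [-6.3, -0.3, 3.1]
finger_gap: 0.0
grip_force: 2.9
```

Call:
carry_out(plan=[[[0, 0, 0.005, 0.7, -0.1, 0, 0], [0, 0, 0.01, 1.4, -0.1, 0, 0], [0, 0, 0.016, 2.1, -0.2, 0, 0], [0, 0, 0.02, 2.7, -0.3, 0, 0]]])

```text
clock: 14.15
tcp_pos: [0.5369, -0.0366, 0.0502]
orientation: [-0.001, -0.013, 1.0, -0.0]
wrist_force: [-7.3, -2.6, 2.6]
finger_gap: -0.0002
grip_force: 3.1
```

Call:
carry_out(plan=[[[0, 0, 0.005, 0.6, 0, 0, 0], [0, 0, 0.01, 1.2, -0.1, 0, 0], [0, 0, 0.014, 1.8, -0.1, 0, 0]]])

```text
clock: 14.45
tcp_pos: [0.5403, -0.0367, 0.0503]
orientation: [0.0, -0.02, 1.0, -0.0]
wrist_force: [-2.0, -1.5, -0.0]
finger_gap: -0.0004
grip_force: 1.4
```

The force dropped from about 7 N to 2 N, so the tongue probably snapped in. I'll press a bit more to feel the buffer.

Call:
carry_out(plan=[[[0, 0, 0.005, 0.6, 0, 0, 0], [0, 0, 0.01, 1.2, 0, 0, 0], [0, 0, 0.01, 1.2, 0, 0, 0]]])

```text
clock: 14.75
tcp_pos: [0.5425, -0.0362, 0.0506]
orientation: [0.001, -0.025, 1.0, 0.0]
wrist_force: [0.1, 0.4, -0.3]
finger_gap: 0.0003
grip_force: 0.0
```

Call:
carry_out(plan=[[[0, 0, 0.005, 0.6, 0, 0, 0], [0, 0, 0.01, 1.2, 0, 0, 0], [0, 0, 0.014, 1.8, 0, 0, 0], [0, 0, 0.014, 1.8, 0, 0, 0]]])

```text
clock: 15.15
tcp_pos: [0.5426, -0.0364, 0.0503]
orientation: [-0.001, -0.032, 0.999, 0.0]
wrist_force: [-3.4, 0.3, 2.9]
finger_gap: -0.0001
grip_force: 1.6
```

Call:
carry_out(plan=[[[0, 0, 0.003, 0.5, 0, 0, 0], [0, 0, 0.006, 1, 0, 0, 0], [0, 0, 0.006, 1, 0, 0, 0]]])

```text
clock: 15.45
tcp_pos: [0.5427, -0.0365, 0.0502]
orientation: [-0.001, -0.035, 0.999, 0.0]
wrist_force: [-5.7, -0.5, 4.3]
finger_gap: -0.0002
grip_force: 3.2
```

The force is climbing on the buffer. I'll back off slowly and look.

Call:
carry_out(plan=[[[0, 0, 0, -1, 0, 0, 0], [0, 0, 0, -3, 0, 0, 0], [0, 0, 0, -6, 0, 0, 0], [0, 0, 0, -15, 0, 0, 0], [0, 0, 0, -30, 0, 0, 0], [0, 0, 0, -45, 0, 0, 0], [0, 0, 0, -50, 0, 10, 0], [0, 0, 0, -55, 0, 40, 0], [0, 0, 0, -60, 0, 80, 0], [0, 0, 0, -65, 0, 120, 0], [0, 0, 0, -70, 0, 150, 0], [0, 0, 0, -70, 60, 150, 0], [0, 0, 0, -70, 110, 150, 0], [0, 0, 0, -70, 150, 150, 0], [0, 0, 0, -70, 155, 150, 0], [0, 0, 0, -70, 155, 150, 0]]])

```text
clock: 17.05
tcp_pos: [0.4743, 0.1199, 0.2011]
orientation: [0.001, -0.037, 0.999, -0.0]
wrist_force: [-0.7, -0.4, -0.6]
finger_gap: 0.0
grip_force: 0.0
```

```bash
python3 - <<'E'
from h import *
import cv2,numpy as np
a=viewer.read_camera("side")[130:290,190:360,::-1]; b=viewer.read_camera("top")[100:260,190:320,::-1]
a=cv2.resize(a,None,fx=2.6,fy=2.6,interpolation=cv2.INTER_CUBIC); b=cv2.resize(b,None,fx=2.6,fy=2.6,interpolation=cv2.INTER_CUBIC)
cv2.imwrite("pics/e6.png",np.hstack([a,b]))
E
```

```text
(no output)
```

View pics/e6.png

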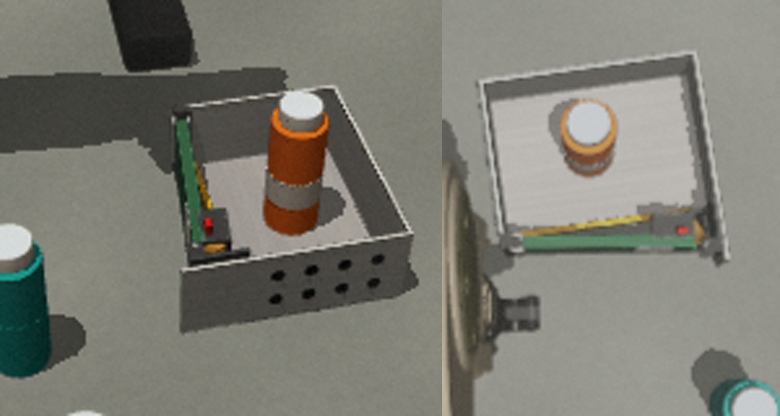

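The gate has stayed shut (green panel (525,240) to (700,240) in the top half) for over 1 s with nothing touching it. The can is upright in the middle at (590,130), and the teal can hasn't moved. The arm is clear, so I'm handing in.

```bash
python3 -c "
from workcell import order
print(order.hand_in())"
```

```text
the job is handed in; nothing more can be done
None
```

The orange can stands upright near the middle of the bay, and the green gate is latched and holding by itself. Push readings peaked at about 8 N, the other things on the shelf were left alone, and the job was handed in at about 17 s.

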